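# Bring up the pen lathe's tailstock

### The arm

A 7-joint arm with a two-finger parallel gripper is mounted at the origin on the work surface. World frame = base frame: x ahead of the robot, y to its left, z up, the work surface at z = 0. Lengths are in m, angles in rad, forces in N, time in s.
With the tool pointing down it reaches from about 0.425 to 0.925 m from the base axis. Payload 6.8 kg.
Tool frame: the origin (TCP) lies midway between the tips of the shut fingers; the grasp point (between the pads) lies 19 mm behind it (grip_point_offset is the z of the grasp point in the tool frame, in m); z points along the fingers, y is the line along which they close (so a half turn about z gives the same grasp; the last joint's range is limited). The gripper opens to 85 mm and grips with 20 to 120 N. Pads are 22 mm wide; open, the fingers measure 114 mm over their backs; the gripper's body (76 mm by 85 mm) begins 54 mm behind the grasp point. The pads swing forward as they close: fully open they stand 13 mm farther back than shut.
Start: joints at [-1.277, 0.477, 0.022, 1.555, -0.011, 1.109, -0.083], TCP at [0.264, 0.621, 0.231] pointing down, gripper open.
Joint ranges: [-2.96, 2.96], [-0.34, 2.1], [-1.41, 1.46], [0.24, 2.44], [-1.37, 4.51], [0.17, 1.92], [-2.96, 2.96]. Speed limits (rad/s): [2.39, 2.39, 3.14, 3.14, 3.14, 3.14, 3.14].

### API

Orientations are given as a rotation vector (axis times angle).
In Python, from bench import get_obs, grab_frame, calibration, hand_in, grip_point_offset gives the robot as it stands.
- The arm moves only by the shell command python3 -m pendant 'ROWS' [OPENING] [FORCE]. ROWS is a JSON object of lists of equal length, an entry for each row: "translation": the shift along the world's x, y, z in units of 25 mm (1.0 is 25 mm), a list of three; "delta_rot": the turn, a rotation vector about the world's x, y, z in units of 5 degrees (1.0 is 5 degrees), a list of three. In form: {"translation": [[dx, dy, dz], ...], "delta_rot": [[rx, ry, rz], ...]}. A call has 1 to 12 rows; each row is the pose to reach, as a shift and turn from the pose commanded when the call began; what a row does not reach only later rows make up. A row lasts 1/8 s, in which the tool goes at most 62.5 mm and 10.7 degrees, less where a joint would pass 70% of its speed; a pose out of reach is approached as far as the arm can. A call with a gripper value outside its range is refused whole. OPENING is the opening, from 0 (shut) to 1 (fully open), set as the call begins (- or left out, the last holds). The fingers move at their own pace and stop on an object; FORCE is the grip in N (left out, the last holds). Time passes only in rows, so rows that repeat a pose let the fingers close. It gives the time, the measured TCP pose, the force, the opening and the grip force at its end, in the units of the state.
- get_obs(): the state, without advancing time (a new reading comes with each control period).
- grab_frame(name): name is "scene" or "top" or "wrist"; returns (picture, depth): 420x560x3 uint8, red, green, blue; 420x560 float32, m along the optical axis (not along the pixel's ray), 0 where there is no reading.
- calibration(name): a dict with "K" (3x3 intrinsics, pixels), "rvec" (rotation vector, rad) and "tvec" (3), from world to camera coordinates, as OpenCV has them. Camera axes: x right, y down, z forward; pixel columns grow to the right and rows downward; lengths in m; the calibration is good to about 2 mm. A picture is of the moment at which its call begins: read the wrist's pose just before it. calibration takes no time and is no camera call; for the wrist camera it gives the pose at the moment of the call.
- hand_in(): hands the job in; it is judged then, once.
The state is a dict: "clock": time; "joints": joint angles; "qvel": joint speeds; "tau": joint torques, N m; "tcp_pos": TCP position; "orientation": TCP orientation; "contact_force": force on the tool from outside, world axes, zero at the start; "moment": the same for the moment, N m; "grip_width": finger opening in m; "gripper_force": force on a finger pad.
Only numpy, scipy, OpenCV 4.12 (cv2) and the standard library are available. Lean on these libraries where they do the work, as an engineer would, in place of code of your own. Each camera call takes 0.05 s, during which the arm holds its last target. There are 200 camera calls.

### The job

A pen blank is on the mandrel of the mini lathe and its free end needs the tailstock. Pushing with the fingertips or the outside of the fingers, never taking the lever's ball between them, push the tailstock's ball-ended lock lever fully over to the handwheel side so that its eccentric drops to the low point and frees the clamp, push the tailstock along the bed by its handwheel until its centre is fully home in the end of the mandrel, then push the lever fully back over towards the headstock to lock it there. Do not force the tailstock along while it is clamped, keep off the mandrel and its blank, and leave the loose tools, blanks and bottles on the bench where they are.

Things in the scene. Friction and masses are not known exactly. Their poses are not given: they have to be found in the camera images.
- lathe: Mini pen lathe fixed to the bench, front towards the robot. Origin on the bench under mid bed; y runs along the bed to the headstock (robot's left), x away from the robot. Bed 660 long, ways 105 high. Headstock y +155 to +330, 270 high. Centre line at x 0, 205 high. Tool rest, set and fixed: y -20 to +110, x -98 to -68, 212 high; its base reaches x -155 below 135 high, y +20 to +70 (mm).
- tailstock (a joint): Tailstock slide: gap in m of its centre from fully home in the mandrel's end. 0 = home (solid stop), grows towards lathe -y, limit 0.125. Freed, it slides with about 5 N and does not coast (3 kg); clamped, it holds over 40 N. Casting 85 mm along the bed, 96 mm wide; barrel top 233 mm, handwheel top 250 mm above the bench.
- lever (a joint): Eccentric lock lever's angle (rad) about a level shaft across the bed. 0 = stop, cam at its low point, clamp free, leaning 0.6 from upright to the handwheel (lathe -y); 0.6 = upright; 1.2 = stop, fully locked, leaning to the headstock (lathe +y). The clamp bites above about 0.35. Stays where left; at the ball about 4 N moves it, rising to about 8 N when locking.
- lever_pivot (a point): Point on the lever shaft's axis, in the plane in which the ball swings: 145 mm above the bench, on the robot's side of the tailstock, 100 mm in front (lathe -x) of the centre line, 52 mm in front of the casting's base. Travels with the tailstock.
- lever_ball (a point): Centre of the lever's black ball, 28 mm across, 100 mm from lever_pivot: 228 mm above the bench at both ends of the swing, 245 mm when upright. The rod below the ball is 10 mm thick; both are smooth and slippery. Travels with the tailstock and turns with the lever.
- handwheel_hub (a point): Middle of the flat outer end of the handwheel's hub on the lathe's centre line, 205 mm above the bench, facing lathe -y (to the right of the robot). Hub 38 mm across, standing 9 mm out from the wheel's face; wheel 90 mm across. The wheel does not turn. Push here towards lathe +y. Travels with the tailstock.
- centre_tip (a point): Point of the tailstock's live centre (60 degree cone) on the lathe's centre line. Travels with the tailstock; meets mandrel_end when home.
- mandrel_end (a point): Free end of the mandrel on the lathe's centre line, facing lathe -y.
- mandrel: Mandrel with two square wooden pen blanks (19 mm square) and brass bushings, standing out of the headstock along the centre line from lathe y +133 to -60 mm, 205 mm above the bench. Same origin and axes as the lathe. Not to be leaned on.
- gouge: Loose: round-bladed turning gouge with wooden handle, 370 mm long, 30 mm high, lying on the bench in front of the lathe. Origin under its middle.
- skew: Loose: flat-bladed skew chisel with wooden handle, 350 mm long, 30 mm high, lying behind the lathe. Origin under its middle.
- glue: Loose: small white glue bottle, 36 mm across, 95 mm high, upright. Origin under its middle.
- polish: Loose: amber polish bottle, 60 mm across, 140 mm high, upright behind the lathe. Origin under its middle.
- blank_a: Loose: square pen blank of dark wood, 130 x 21 x 21 mm, lying in front of the tailstock's end of the lathe. Origin under its middle.
- blank_b: Loose: square pen blank of brown wood, 130 x 21 x 21 mm, lying on the bench below the tool rest. Origin under its middle.
- spanner: Loose: steel spanner, 170 mm long, 8 mm high, lying on the bench in front of the lathe. Origin under its middle.
- caliper: Loose: steel caliper, 200 mm long, 9 mm high, lying behind the lathe. Origin under its middle.

How it is judged:
By the outcome, as a careful person would: the job done as asked, in the order asked, and still so for the second after the job is handed in, with the robot touching nothing.
It also fails if it takes over 58 s, if anything falls off the work surface, if the arm or the gripper's body presses on something with over 40 N, if the wrist force passes 120 N, or if a joint passes its speed limit or range.

## Working session

There is one attempt and no reset: what is moved stays moved. The work goes in short steps, Python scripts to look and compute and a shell command to move; the robot and the scene stay as the last step left them, time stands still between calls to the robot, and variables do not carry over. Pictures are saved under pics/ and viewed, at most 10 in all, crops included, and the job is handed in when it is done.

```bash
mkdir -p pics
cat > h.py <<'E'
import numpy as np, cv2
from bench import *
def pts(name):
    pic,d=grab_frame(name); c=calibration(name)
    K=np.array(c["K"]);R=cv2.Rodrigues(np.array(c["rvec"],float))[0];t=np.array(c["tvec"],float).ravel()
    v,u=np.mgrid[:d.shape[0],:d.shape[1]]
    P=np.stack([(u-K[0,2])/K[0,0]*d,(v-K[1,2])/K[1,1]*d,d],-1)
    W=(P-t)@R
    W[d==0]=np.nan
    return pic,d,W
E
python3 - <<'E'
from h import *
o=get_obs();print(o)
for n in("scene","top"):
    p,d,W=pts(n);cv2.imwrite(f"pics/{n}0.png",p[:,:,::-1]);np.save(n+"0.npy",W)
    print(n,calibration(n))
E
```

```text
{'clock': 0.0, 'joints': array([-1.27712789,  0.47780973,  0.02235454,  1.55649222, -0.01149597,
        1.10930348, -0.08310614]), 'qvel': array([-4.37658954e-04, -1.72138669e-03,  6.74135407e-05, -6.69079520e-04,
        9.78893824e-05, -1.03668208e-03,  1.47374247e-04]), 'tau': array([-4.91470331e-06, -5.96447933e+01,  1.60808869e+00, -2.81184751e+01,
        1.24994642e-02,  9.60174773e-03,  1.09158182e-05]), 'tcp_pos': array([0.26374104, 0.62067265, 0.23030234]), 'orientation': array([-6.26809245e-01, -3.07819493e+00,  2.93831868e-03]), 'contact_force': array([-0.51234697, -0.80025249,  0.06388009]), 'moment': array([0.05596376, 0.07876378, 0.02439382]), 'gripper_force': 0.0, 'grip_width': 0.08538487625342453}
scene {'K': array([[426.69833379,   0.        , 278.63873771],
       [  0.        , 426.69833379, 209.55828731],
       [  0.        ,   0.        ,   1.        ]]), 'rvec': array([ 2.306181  ,  0.80542157, -0.31016637]), 'tvec': array([-0.44185968, -0.16138619,  1.30009665])}
top {'K': array([[447.76912982,   0.        , 278.82303719],
       [  0.        , 447.76912982, 211.37132589],
       [  0.        ,   0.        ,   1.        ]]), 'rvec': array([ 2.22591543, -1.977578  ,  0.19960667]), 'tvec': array([-0.05323576,  0.57744299,  1.05442863])}
```

View pics/scene0.png

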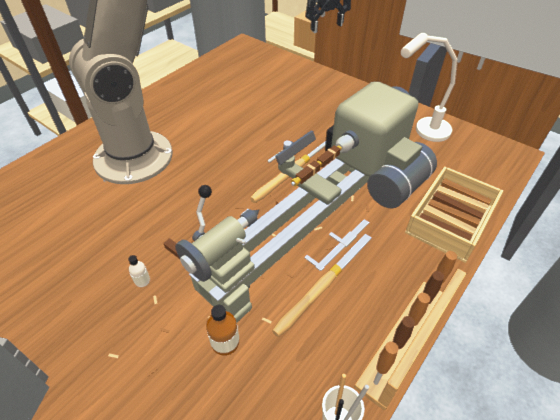

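View pics/top0.png

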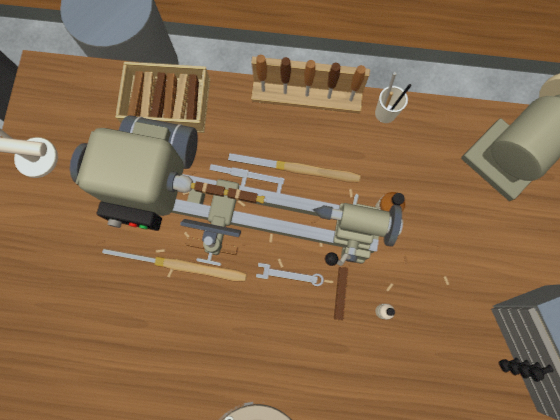

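The scene picture shows the lever (ball at scene 205,191; top 331,259) leaning to the headstock, so it is locked. The top view shows the centre tip near (318,211), the mandrel end near (264,199) and the handwheel near (396,225). The glue bottle is at (386,312) and blank_a at (341,293).

Run:
```python
from h import *
W=np.load("top0.npy");p=cv2.imread("pics/top0.png")
def at(u,v):return np.round(np.nanmedian(W[v-1:v+2,u-1:u+2].reshape(-1,3),0),3)
for n,u,v in [("ball",331,259),("tip",318,211),("mand",262,199),("mand2",215,189),("barrel",366,220),("wheel",396,225),("hub",401,226),("glue",383,312),("blank",341,293),("polish",392,203)]:print(n,at(u,v))
# lathe axis fit: barrel top points (z>.225), mandrel points z .19-.225
u0=np.zeros(W.shape[:2],bool)
Z=W[...,2]
m=u0.copy();m[180:205,195:262]=1
a=W[m&(Z>.195)&(Z<.222)];print("mandrel",len(a),a.mean(0));vx,vy,x0,y0=cv2.fitLine(a[:,:2].astype(np.float32),cv2.DIST_HUBER,0,.01,.01).ravel();print(vx,vy,x0,y0)
m=u0.copy();m[195:245,310:412]=1
b=W[m&(Z>.225)&(Z<.236)];print("barrel",len(b),b.mean(0));print(cv2.fitLine(b[:,:2].astype(np.float32),cv2.DIST_HUBER,0,.01,.01).ravel())
b=W[m&(Z>.24)&(Z<.26)];print("wheeltop",len(b),b.mean(0),b[:,:2].min(0),b[:,:2].max(0))
m=u0.copy();m[245:272,318:345]=1
b=W[m&(Z>.215)&(Z<.26)];print("ball",len(b),b.mean(0),b.min(0),b.max(0))
# way edges
e=(Z>.098)&(Z<.11)
ys,xs=np.nonzero(e&(np.arange(560)[None]>170)&(np.arange(560)[None]<330));
q=W[ys,xs];print("ways",len(q),cv2.minAreaRect((q[:,:2]*1000).astype(np.float32)))
S=np.load("scene0.npy")
b=S[180:202,195:216].reshape(-1,3);b=b[(b[:,2]>.2)&(b[:,2]<.26)];print("ball scene",len(b),b.mean(0),b.max(0))
```

```text
ball [ 0.456 -0.107  0.245]
tip [ 0.559 -0.072  0.212]
mand [0.571 0.05  0.213]
mand2 [0.58  0.153 0.215]
barrel [ 0.547 -0.172  0.233]
wheel [ 0.54  -0.231  0.249]
hub [ 0.545 -0.248  0.224]
glue [ 0.366 -0.257  0.07 ]
blank [ 0.4   -0.161  0.021]
polish [ 0.617 -0.248  0.117]
mandrel 661 [0.57646785 0.12626061 0.21301303]
0.096686915 0.99531484 0.5764964 0.12798753
barrel 934 [ 0.55060953 -0.17610031  0.23049033]
[ 0.10908532  0.9940324   0.5506095  -0.17610031]
wheeltop 212 [ 0.54690963 -0.23189617  0.24641345] [ 0.51995363 -0.2416592 ] [ 0.57806253 -0.2230617 ]
ball 146 [ 0.45700481 -0.10673781  0.2412981 ] [ 0.44474635 -0.11994967  0.23113122] [ 0.47172275 -0.09450643  0.24839587]
ways 2830 ((724.9574584960938, 87.08483123779297), (441.3894958496094, 378.82427978515625), 2.523811101913452)
ball scene 168 [ 0.46129017 -0.11315531  0.23498891] [ 0.47175235 -0.09521872  0.24638372]
```

```bash
python3 -m pendant '{"translation":[[0,0,2],[1,-1.5,4],[2.5,-3.5,6],[4,-6,6.8],[5.5,-8,6.8],[6.5,-10,6.8],[7,-12,6.8],[7.5,-14,6.8],[7.8,-16,6.8],[8,-18,6.8],[8,-20,6.8],[8,-22,6.8]],"delta_rot":[[0,0,0],[0,0,-1.5],[0,0,-3],[0,0,-4.5],[0,0,-6],[0,0,-7.5],[0,0,-9],[0,0,-10.5],[0,0,-12],[0,0,-13],[0,0,-14],[0,0,-14.5]]}' 0 40
python3 -c "
from h import *
print(get_obs()['joints'])"
```

```text
clock: 1.6
tcp_pos: [0.4636, 0.0695, 0.401]
orientation: [-2.328, -2.109, 0.001]
contact_force: [0.8, -0.0, -0.0]
grip_width: 0.0001
gripper_force: 0.0
[-0.78964917 -0.02531666  0.50449721  1.80684659  0.01239571  1.35734311
 -0.38635044]
```

```bash
python3 -m pendant '{"translation":[[0,-2,0],[0,-4,-1],[0,-5,-2],[0,-5,-2],[0,-5,-2]],"delta_rot":[[0,0,0],[0,0,0],[0,0,0],[0,0,0],[0,0,0]]}'
python3 - <<'E'
from h import *
p,d,W=pts("wrist");cv2.imwrite("pics/w1.png",p[:,:,::-1]);np.save("w1.npy",W)
Z=W[...,2]
m=(Z>.215)&(Z<.26)&(W[...,0]<.49)&(W[...,0]>.43)&(W[...,1]<-.08)&(W[...,1]>-.14)
b=W[m];print(len(b),b.mean(0) if len(b) else 0,b.min(0),b.max(0))
E
```

```text
clock: 2.22
tcp_pos: [0.4643, -0.0527, 0.3517]
orientation: [-2.325, -2.113, -0.001]
contact_force: [0.6, 0.1, 1.2]
grip_width: -0.0004
gripper_force: 0.0
247 [ 0.45791914 -0.09727736  0.23444651] [ 0.44406824 -0.10882312  0.22592483] [ 0.47071087 -0.09422853  0.24058229]
```

View pics/w1.png

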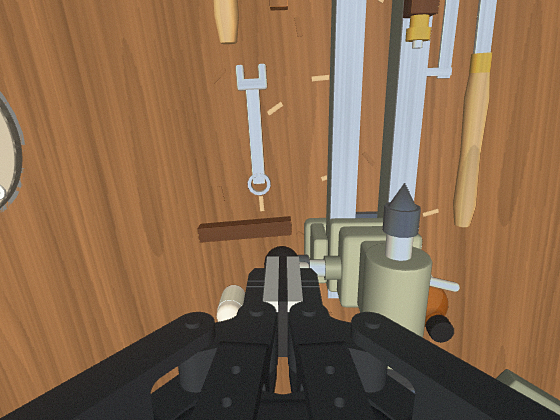

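```bash
python3 - <<'E'
from h import *
W=np.load("w1.npy")
for u,v in[(403,190),(403,194),(417,43),(417,40)]:print(np.nanmedian(W[v-1:v+2,u-1:u+2].reshape(-1,3),0))
E
python3 -m pendant '{"translation":[[-0.1,0,-2],[-0.2,0,-4],[-0.2,0,-5.6],[-0.2,0,-5.6],[-0.25,-0.6,-5.6],[-0.3,-1,-5.6],[-0.34,-1.4,-5.6],[-0.38,-1.8,-5.6],[-0.42,-2.2,-5.6],[-0.45,-2.6,-5.6],[-0.45,-2.6,-5.6]],"delta_rot":[[0,0,0],[0,0,0],[0,0,0],[0,0,0],[0,0,0],[0,0,0],[0,0,0],[0,0,0],[0,0,0],[0,0,0],[0,0,0]]}'
```

```text
[ 0.56045366 -0.06468768  0.20768125]
[ 0.56015597 -0.06753812  0.20901598]
[0.56993051 0.04424131 0.20794248]
[0.56940618 0.04616211 0.20813383]
clock: 3.65
tcp_pos: [0.4522, -0.1202, 0.2112]
orientation: [2.328, 2.109, -0.002]
contact_force: [0.5, 0.5, -0.5]
grip_width: 0.0001
gripper_force: 0.0
```

```bash
python3 -m pendant '{"translation":[[-0.04,-0.4,0],[-0.08,-0.8,0],[-0.12,-1.2,0],[-0.16,-1.6,0],[-0.2,-2,0],[-0.22,-2.2,0],[-0.22,-2.2,0]],"delta_rot":[[0,0,0],[0,0,0],[0,0,0],[0,0,0],[0,0,0],[0,0,0],[0,0,0]]}'
python3 - <<'E'
from h import *
p,d,W=pts("scene");cv2.imwrite("pics/s2.png",cv2.resize(p[140:300,130:310,::-1],None,fx=3,fy=3))
E
```

```text
clock: 4.53
tcp_pos: [0.4462, -0.1746, 0.211]
orientation: [-2.327, -2.11, 0.002]
contact_force: [-1.8, 1.7, 0.1]
grip_width: -0.0001
gripper_force: 1.0
```

View pics/s2.png

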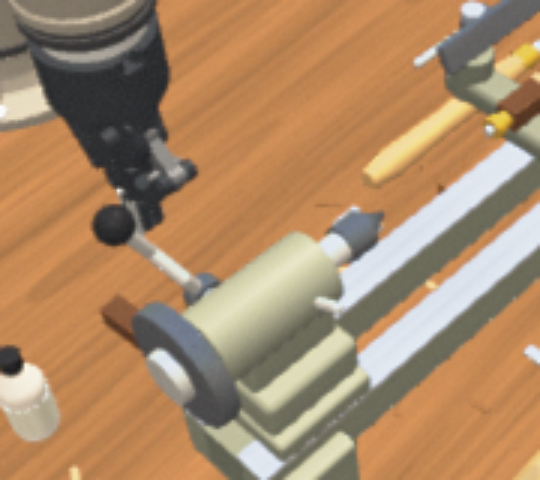

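The crop shows the lever past upright with its ball at (115,225), just ahead of the fingertips. I'll keep pushing in small steps until it reaches the stop.

```bash
for i in 1; do :; done; python3 -m pendant '{"translation":[[-0.02,-0.2,0],[-0.04,-0.4,0],[-0.06,-0.6,0]],"delta_rot":[[0,0,0],[0,0,0],[0,0,0]]}'
python3 -m pendant '{"translation":[[-0.01,-0.1,0],[-0.02,-0.2,0]],"delta_rot":[[0,0,0],[0,0,0]]}'
```

```text
clock: 4.95
tcp_pos: [0.4455, -0.1881, 0.2111]
orientation: [-2.324, -2.112, -0.0]
contact_force: [-0.8, 5.2, 1.0]
grip_width: -0.0001
gripper_force: 2.4
clock: 5.2
tcp_pos: [0.445, -0.1933, 0.2111]
orientation: [-2.324, -2.112, -0.0]
contact_force: [-0.9, 6.1, 0.2]
grip_width: 0.0001
gripper_force: 2.3
```

```bash
cat > m.py <<'E'
from h import *
ly=np.array([.095,.9955]);lx=np.array([.9955,-.095])
p,d,W=pts("scene");g=p.max(2)
X=W[...,:2]-np.array([.560,.0]);Z=W[...,2]
a=X@lx;b=X@ly
def rep(n,m):
    print(n,m.sum(),"x",np.round(np.percentile(a[m],[2,50,98]),4),"y",np.round(np.percentile(b[m],[2,50,98]),4),"z",np.round(np.percentile(Z[m],[2,98]),3)) if m.sum() else print(n,0)
rep("ball",(abs(a+.107)<.03)&(Z>.205)&(Z<.265)&(g<60)&(b<.06)&(b>-.3))
rep("barrel",(abs(a)<.03)&(Z>.222)&(Z<.237)&(b<0)&(b>-.3)&(g>90))
rep("wheel",(abs(a)<.045)&(Z>.237)&(Z<.256)&(b<0)&(b>-.35)&(g<130))
rep("tip",(abs(a)<.02)&(Z>.19)&(Z<.22)&(b<.02)&(b>-.25)&(g<130))
cv2.imwrite("pics/last.png",cv2.resize(p[140:300,130:310,::-1],None,fx=3,fy=3))
E
python3 m.py
python3 - <<'E'
import numpy as np
W=np.load("scene0.npy");import cv2
p=cv2.imread("pics/scene0.png");g=p.max(2)
ly=np.array([.095,.9955]);lx=np.array([.9955,-.095])
X=W[...,:2]-np.array([.560,.0]);Z=W[...,2];a=X@lx;b=X@ly
for n,m in(("ball",(abs(a+.107)<.03)&(Z>.205)&(Z<.265)&(g<60)&(b<.06)&(b>-.3)),("barrel",(abs(a)<.03)&(Z>.222)&(Z<.237)&(b<0)&(b>-.3)&(g>90)),("wheel",(abs(a)<.045)&(Z>.237)&(Z<.256)&(b<0)&(b>-.35)&(g<130)),("tip",(abs(a)<.02)&(Z>.19)&(Z<.22)&(b<.02)&(b>-.25)&(g<130))):
  print(n,m.sum(),np.round(np.percentile(a[m],[2,50,98]),4),np.round(np.percentile(b[m],[2,50,98]),4))
E
```

```text
ball 158 x [-0.1056 -0.0839 -0.0779] y [-0.2416 -0.2269 -0.199 ] z [0.224 0.263]
barrel 946 x [-0.0099  0.0142  0.0293] y [-0.2569 -0.1903 -0.1391] z [0.222 0.234]
wheel 111 x [-0.0183  0.0137  0.0409] y [-0.2554 -0.2536 -0.2403] z [0.237 0.248]
tip 75 x [-0.0003  0.0163  0.0197] y [-0.1148 -0.101  -0.0797] z [0.2   0.219]
ball 94 [-0.0955 -0.0839 -0.0779] [-0.1299 -0.1227 -0.111 ]
barrel 923 [-0.01    0.0142  0.029 ] [-0.2442 -0.1763 -0.1256]
wheel 119 [-0.0192  0.0149  0.0386] [-0.2419 -0.2399 -0.2263]
tip 96 [-0.0182  0.0136  0.0197] [-0.2422 -0.0913 -0.0648]
```

View pics/last.png

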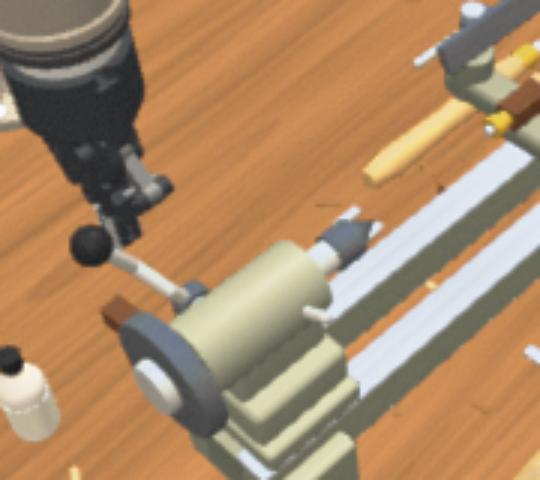

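```bash
python3 -m pendant '{"translation":[[0.06,0.6,0],[0.14,1.4,1.5],[0.14,1.4,3.5]],"delta_rot":[[0,0,0],[0,0,0],[0,0,0]]}'; sed -i 's/(abs(a+.107)<.03)&(Z>.205)&(Z<.265)/(abs(a+.1)<.025)\&(Z>.205)\&(Z<.25)/' m.py; python3 m.py
python3 - <<'E'
from h import *
p,d,W=pts("top");Z=W[...,2]
m=(Z>.205)&(Z<.25)&(abs(W[...,0]-.447)<.03)&(W[...,1]<-.17)&(W[...,1]>-.29)
b=W[m];print(len(b),b.mean(0),b.min(0),b.max(0))
E
```

```text
clock: 5.62
tcp_pos: [0.4485, -0.1583, 0.2992]
orientation: [2.324, 2.113, -0.004]
contact_force: [1.5, -0.1, 0.7]
grip_width: -0.0002
gripper_force: 0.0
ball 100 x [-0.0937 -0.082  -0.0764] y [-0.2431 -0.2349 -0.2223] z [0.229 0.246]
barrel 954 x [-0.0106  0.0143  0.0293] y [-0.2568 -0.1905 -0.1396] z [0.223 0.234]
wheel 103 x [-0.019   0.0137  0.0406] y [-0.2564 -0.2547 -0.2405] z [0.237 0.249]
tip 71 x [-0.0002  0.0164  0.02  ] y [-0.1153 -0.1034 -0.0799] z [0.198 0.218]<stdin>:4: RuntimeWarning: Mean of empty slice.
  ret = um.true_divide(
Traceback (most recent call last):
ValueError: zero-size array to reduction operation minimum which has no identity
```

```bash
python3 -m pendant '{"translation":[[-0.05,-1.4,0],[-0.08,-2.7,0],[-0.08,-2.7,-0.9],[-0.08,-2.7,-1.7],[-0.08,-2.7,-1.85],[-0.08,-2.7,-2],[-0.08,-2.7,-2.1],[-0.08,-2.7,-2.2],[-0.08,-2.7,-2.25]],"delta_rot":[[0,0,0],[0,0,0],[0,0,0],[0,0,0],[0,0,0],[0,0,0],[0,0,0],[0,0,0],[0,0,0]]}'
python3 m.py
```

```text
clock: 6.85
tcp_pos: [0.4472, -0.2284, 0.2445]
orientation: [2.325, 2.108, 0.0]
contact_force: [-5.6, -3.6, 15.1]
grip_width: 0.0001
gripper_force: 7.9
ball 86 x [-0.0873 -0.0813 -0.0769] y [-0.2446 -0.2348 -0.223 ] z [0.226 0.242]
barrel 943 x [-0.0099  0.0143  0.0289] y [-0.2585 -0.1902 -0.1396] z [0.223 0.234]
wheel 114 x [-0.019   0.0152  0.0407] y [-0.2562 -0.2541 -0.2406] z [0.237 0.248]
tip 80 x [-0.0001  0.0163  0.0199] y [-0.1149 -0.1023 -0.0808] z [0.2   0.218]
```

```bash
python3 -m pendant '{"translation":[[0,0,-0.08],[0,0,-0.16],[0,0,-0.16]],"delta_rot":[[0,0,0],[0,0,0],[0,0,0]]}'
python3 -m pendant '{"translation":[[0,0,1],[0,0,3],[1,-1,5],[1.5,-1.5,6],[1.5,-1.5,6]],"delta_rot":[[0,0,0],[0,0,0],[0,0,0],[0,0,0],[0,0,0]]}'
python3 m.py
python3 - <<'E'
from h import *
p,d,W=pts("wrist");cv2.imwrite("pics/w3.png",p[:,:,::-1])
p,d,W=pts("top");cv2.imwrite("pics/t3.png",cv2.resize(p[130:330,280:480,::-1],None,fx=3,fy=3));np.save("t3.npy",W)
E
```

```text
clock: 7.28
tcp_pos: [0.4472, -0.229, 0.2409]
orientation: [2.325, 2.107, 0.001]
contact_force: [-4.8, -4.9, 15.6]
grip_width: 0.0001
gripper_force: 7.8
clock: 7.9
tcp_pos: [0.4855, -0.265, 0.3904]
orientation: [2.324, 2.108, 0.002]
contact_force: [-0.5, 0.8, -0.9]
grip_width: -0.0001
gripper_force: 0.0
ball 106 x [-0.0941 -0.0822 -0.0771] y [-0.244  -0.2355 -0.2233] z [0.224 0.24 ]
barrel 939 x [-0.0098  0.0143  0.0293] y [-0.2526 -0.1854 -0.1346] z [0.222 0.234]
wheel 107 x [-0.0186  0.0147  0.0394] y [-0.2505 -0.2488 -0.2353] z [0.237 0.248]
tip 80 x [-0.0027  0.0162  0.0199] y [-0.1093 -0.0981 -0.0724] z [0.199 0.218]
```

View pics/last.png

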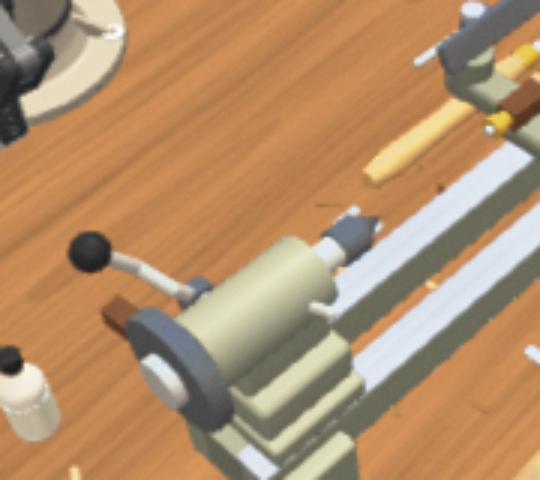

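Run:
```python
import numpy as np,cv2
ly=np.array([.095,.9955]);lx=np.array([.9955,-.095])
from bench import calibration
from scipy.optimize import least_squares
def load(f,img=None):
    return np.load(f)
def fit(W,c0):
    d=np.linalg.norm(W-c0,axis=-1);P=W[d<.021]
    c=np.array(c0)
    r=least_squares(lambda c:np.linalg.norm(P-c,axis=1)-.014,c,loss="soft_l1",f_scale=.002)
    return len(P),r.x
for f,c in(("top0",(.458,-.107,.230)),("scene0",(.458,-.107,.230)),("t3",(.447,-.219,.230))):
    W=np.load(f+".npy")
    for _ in range(3):
        n,c=fit(W,c)
    print(f,n,c.round(4),"lathe",((c[:2]-[.56,0])@lx).round(4),((c[:2]-[.56,0])@ly).round(4))
from h import pts
p,d,W=pts("scene");c=(.447,-.219,.23)
for _ in range(3): n,c=fit(W,c)
print("scene now",n,c.round(4),((c[:2]-[.56,0])@lx).round(4),((c[:2]-[.56,0])@ly).round(4))
for f in("top0","t3"):
    W=np.load(f+".npy");X=W[...,:2]-[.56,0];Z=W[...,2];a=X@lx;b=X@ly
    m=(abs(a)<.03)&(Z>.226)&(Z<.236)&(b<-.05)&(b>-.3);print(f,np.percentile(b[m],[2,10,50,90,98]).round(4))
    m=(abs(a)<.04)&(Z>.237)&(Z<.256)&(b<-.05)&(b>-.3);print(np.percentile(b[m],[2,50,98]).round(4) if m.sum() else 0)
```

```text
top0 146 [ 0.4584 -0.1073  0.2321] lathe -0.091 -0.1165
scene0 164 [ 0.4569 -0.1085  0.2305] lathe -0.0924 -0.1178
t3 159 [ 0.4486 -0.2211  0.2272] lathe -0.0899 -0.2307
scene now 172 [ 0.4475 -0.2217  0.2267] -0.091 -0.2314
top0 [-0.2311 -0.2161 -0.1745 -0.1322 -0.1238]
[-0.2399 -0.2318 -0.2246]
t3 [-0.242  -0.2252 -0.1827 -0.1413 -0.1323]
[-0.2487 -0.2403 -0.2332]
```

View pics/t3.png

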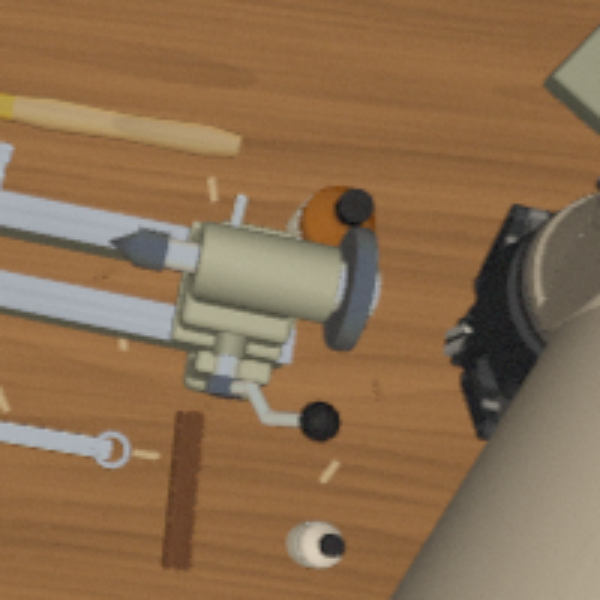

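The top crop shows the lever leaning to the handwheel, with its ball at (320,421). Ball height has dropped to 227 mm and the swing was about 106 mm from a start just short of the lock, so the lever is at its free stop. Next I push the hub.

```bash
python3 -m pendant '{"translation":[[1.1,-0.7,0],[2.2,-1.4,0],[2.2,-1.4,-2],[2.2,-1.4,-4],[2.2,-1.4,-6],[2.2,-1.4,-7.6],[2.2,-1.4,-7.6]],"delta_rot":[[0,0,0],[0,0,0],[0,0,0],[0,0,0],[0,0,0],[0,0,0],[0,0,0]]}'
python3 -m pendant '{"translation":[[0.05,0.5,0],[0.08,0.8,0],[0.11,1.1,0],[0.14,1.4,0],[0.17,1.7,0],[0.2,2,0]],"delta_rot":[[0,0,0],[0,0,0],[0,0,0],[0,0,0],[0,0,0],[0,0,0]]}'; python3 m.py
```

```text
clock: 8.98
tcp_pos: [0.5367, -0.2967, 0.1952]
orientation: [-2.321, -2.107, 0.005]
contact_force: [1.1, -0.3, 0.4]
grip_width: -0.0001
gripper_force: 0.0
clock: 9.72
tcp_pos: [0.5444, -0.2508, 0.1998]
orientation: [2.324, 2.107, -0.001]
contact_force: [-1.3, -6.0, 0.4]
grip_width: 0.0001
gripper_force: 2.8
ball 0
barrel 883 x [-0.0096  0.0141  0.0292] y [-0.2588 -0.1661 -0.1157] z [0.223 0.234]
wheel 126 x [-0.0209  0.0211  0.0403] y [-0.2646 -0.256  -0.2166] z [0.237 0.255]
tip 85 x [-0.0011  0.0153  0.0199] y [-0.2447 -0.0776 -0.054 ] z [0.197 0.219]
```

```bash
python3 -m pendant '{"translation":[[0.03,0.35,0],[0.07,0.7,0],[0.1,1.05,0],[0.13,1.4,0],[0.17,1.75,0],[0.2,2.1,0],[0.23,2.4,0],[0.26,2.7,0],[0.29,3.0,0],[0.31,3.2,0]],"delta_rot":[[0,0,0],[0,0,0],[0,0,0],[0,0,0],[0,0,0],[0,0,0],[0,0,0],[0,0,0],[0,0,0],[0,0,0]]}'
python3 m.py
python3 -m pendant '{"translation":[[0.015,0.15,0],[0.03,0.3,0],[0.03,0.3,0]],"delta_rot":[[0,0,0],[0,0,0],[0,0,0]]}'
```

```text
clock: 11.02
tcp_pos: [0.5515, -0.1699, 0.1992]
orientation: [2.326, 2.11, -0.001]
contact_force: [-2.7, -5.0, 4.0]
grip_width: -0.0001
gripper_force: 2.6
ball 0
barrel 758 x [-0.0108  0.0132  0.0287] y [-0.1805 -0.0827 -0.0349] z [0.222 0.234]
wheel 123 x [-0.0244  0.0187  0.0393] y [-0.1838 -0.1813 -0.1399] z [0.238 0.255]
tip 114 x [-0.0035  0.0167  0.0199] y [-0.1812 -0.0074  0.0182] z [0.198 0.219]
clock: 11.45
tcp_pos: [0.5527, -0.1615, 0.1988]
orientation: [2.326, 2.112, -0.0]
contact_force: [-1.3, -3.4, 1.1]
grip_width: 0.0001
gripper_force: 1.6
```

```bash
for k in 1; do python3 -m pendant '{"translation":[[0.01,0.1,0],[0.02,0.2,0],[0.02,0.2,0]],"delta_rot":[[0,0,0],[0,0,0],[0,0,0]]}'; done
python3 -m pendant '{"translation":[[0.01,0.1,0],[0.02,0.2,0],[0.02,0.2,0]],"delta_rot":[[0,0,0],[0,0,0],[0,0,0]]}'
```

```text
clock: 11.82
tcp_pos: [0.5527, -0.1607, 0.1989]
orientation: [2.325, 2.105, -0.005]
contact_force: [-0.6, -13.6, -1.8]
grip_width: 0.0
gripper_force: 6.7
clock: 12.2
tcp_pos: [0.5526, -0.1607, 0.199]
orientation: [2.325, 2.096, -0.011]
contact_force: [0.9, -26.3, -7.4]
grip_width: -0.0001
gripper_force: 12.6
```

```bash
python3 -m pendant '{"translation":[[-0.05,-0.5,0],[-0.15,-1.5,0],[-0.2,-2,1.5],[-0.2,-2.5,3.5],[-0.2,-3.5,5.5],[-0.2,-4,6],[-0.2,-4,6]],"delta_rot":[[0,0,0],[0,0,0],[0,0,0],[0,0,0],[0,0,0],[0,0,0],[0,0,0]]}'
cat > ball.py <<'E'
from h import *
from scipy.optimize import least_squares
ly=np.array([.095,.9955]);lx=np.array([.9955,-.095])
def ball(W,c):
    for _ in range(4):
        P=W[np.linalg.norm(W-c,axis=-1)<.024]
        c=least_squares(lambda c:np.linalg.norm(P-c,axis=1)-.014,c,loss="soft_l1",f_scale=.002).x
    print("ball",len(P),c.round(4),"lathe",((c[:2]-[.56,0])@lx).round(4),((c[:2]-[.56,0])@ly).round(4));return c
E
python3 - <<'E'
from ball import *
p,d,W=pts("top");ball(W,np.array([.459,-.110,.228]))
cv2.imwrite("pics/t4.png",cv2.resize(p[130:330,200:400,::-1],None,fx=3,fy=3))
p,d,W=pts("scene");ball(W,np.array([.459,-.110,.228]))
E
python3 m.py
```

```text
clock: 13.08
tcp_pos: [0.549, -0.2514, 0.3488]
orientation: [2.326, 2.111, 0.002]
contact_force: [0.0, 0.3, -1.4]
grip_width: -0.0003
gripper_force: 0.0
ball 160 [ 0.4578 -0.1121  0.2275] lathe -0.0911 -0.1213
ball 153 [ 0.4564 -0.1129  0.2266] lathe -0.0924 -0.1222
ball 83 x [-0.0966 -0.0838 -0.0785] y [-0.1353 -0.1277 -0.1162] z [0.224 0.24 ]
barrel 768 x [-0.0117  0.0134  0.0288] y [-0.1439 -0.0749 -0.0258] z [0.222 0.234]
wheel 101 x [-0.0181  0.0111  0.0388] y [-0.1419 -0.1399 -0.1283] z [0.237 0.249]
tip 82 x [-0.0193  0.015   0.0197] y [-0.15    0.0029  0.0193] z [0.198 0.219]
```

View pics/t4.png

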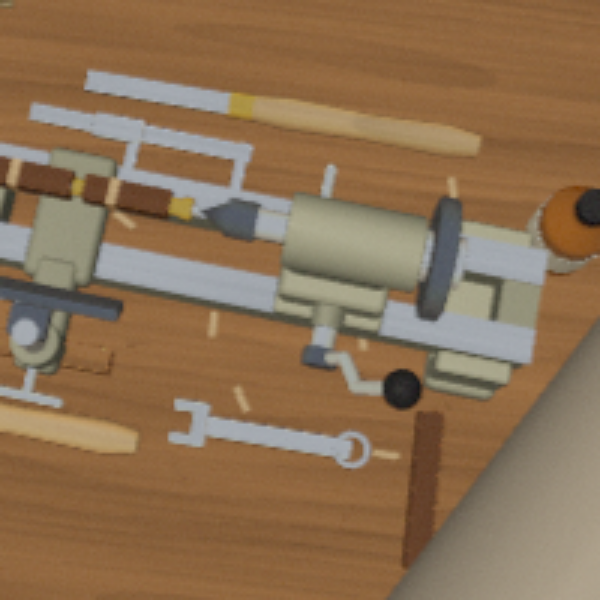

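The crop shows the cone tip at (200,210) seated in the mandrel end. I'll lock the lever now.

```bash
python3 -m pendant '{"translation":[[-2,0,0],[-3.9,1.8,0],[-3.9,3.4,0],[-3.9,3.4,-2],[-3.9,3.4,-4],[-3.9,3.4,-5.35],[-3.9,3.4,-5.35]],"delta_rot":[[0,0,0],[0,0,0],[0,0,0],[0,0,0],[0,0,0],[0,0,0],[0,0,0]]}'
python3 -m pendant '{"translation":[[0.05,0.5,0],[0.1,1,0],[0.14,1.4,0],[0.18,1.8,0],[0.22,2.2,0],[0.26,2.6,0],[0.3,3,0],[0.34,3.4,0],[0.38,3.8,0],[0.41,4.1,0],[0.44,4.4,0]],"delta_rot":[[0,0,0],[0,0,0],[0,0,0],[0,0,0],[0,0,0],[0,0,0],[0,0,0],[0,0,0],[0,0,0],[0,0,0],[0,0,0]]}'
```

```text
clock: 14.1
tcp_pos: [0.4487, -0.1648, 0.2121]
orientation: [-2.321, -2.109, 0.008]
contact_force: [-0.6, -0.0, 1.6]
grip_width: 0.0003
gripper_force: 0.0
clock: 15.48
tcp_pos: [0.4627, -0.057, 0.2157]
orientation: [2.325, 2.11, 0.001]
contact_force: [0.9, -7.0, -4.2]
grip_width: 0.0
gripper_force: 3.4
```

```bash
python3 -m pendant '{"translation":[[0.02,0.25,0],[0.04,0.5,0],[0.06,0.75,0],[0.08,0.95,0],[0.08,0.95,0]],"delta_rot":[[0,0,0],[0,0,0],[0,0,0],[0,0,0],[0,0,0]]}'
python3 -m pendant '{"translation":[[0.01,0.15,0],[0.02,0.3,0],[0.02,0.3,0]],"delta_rot":[[0,0,0],[0,0,0],[0,0,0]]}'
```

```text
clock: 16.1
tcp_pos: [0.4634, -0.0336, 0.215]
orientation: [2.325, 2.111, -0.003]
contact_force: [-1.4, -6.6, -2.3]
grip_width: -0.0001
gripper_force: 3.3
clock: 16.48
tcp_pos: [0.4635, -0.0268, 0.2148]
orientation: [2.326, 2.11, -0.004]
contact_force: [-1.3, -8.7, -4.3]
grip_width: 0.0003
gripper_force: 4.3
```

```bash
python3 -m pendant '{"translation":[[0.01,0.15,0],[0.02,0.3,0],[0.02,0.3,0]],"delta_rot":[[0,0,0],[0,0,0],[0,0,0]]}'
python3 -m pendant '{"translation":[[0.01,0.12,0],[0.02,0.24,0],[0.02,0.24,0]],"delta_rot":[[0,0,0],[0,0,0],[0,0,0]]}'
```

```text
clock: 16.85
tcp_pos: [0.4635, -0.0244, 0.2147]
orientation: [2.327, 2.103, -0.011]
contact_force: [-1.2, -23.4, -5.3]
grip_width: -0.0
gripper_force: 11.7
clock: 17.23
tcp_pos: [0.4635, -0.024, 0.2147]
orientation: [2.329, 2.095, -0.018]
contact_force: [-3.4, -39.0, -3.2]
grip_width: 0.0
gripper_force: 19.8
```

Hard stop at 39 N. I'll withdraw and check.

```bash
python3 -m pendant '{"translation":[[-0.06,-0.6,0],[-0.15,-1.5,0],[-0.2,-2,2],[-0.2,-2.5,4.5],[-1,-4,6.5],[-1.5,-6,7.5],[-1.5,-6,7.5]],"delta_rot":[[0,0,0],[0,0,0],[0,0,0],[0,0,0],[0,0,0],[0,0,0],[0,0,0]]}'
python3 - <<'E'
from ball import *
for n in("top","scene"):
    p,d,W=pts(n);ball(W,np.array([.4665,.0,.228]))
    cv2.imwrite(f"pics/f{n}.png",p[:,:,::-1])
E
python3 m.py
```

```text
clock: 18.1
tcp_pos: [0.4283, -0.1654, 0.4054]
orientation: [2.331, 2.102, 0.011]
contact_force: [0.0, 0.4, -0.5]
grip_width: 0.0001
gripper_force: 0.0
ball 157 [ 0.4671 -0.0008  0.2278] lathe -0.0924 -0.0096
ball 149 [ 0.4658 -0.002   0.2261] lathe -0.0936 -0.0109
ball 78 x [-0.0971 -0.0857 -0.0798] y [-0.0235 -0.0161 -0.0044] z [0.223 0.241]
barrel 766 x [-0.0117  0.0129  0.0283] y [-0.1445 -0.075  -0.0258] z [0.222 0.234]
wheel 102 x [-0.0193  0.011   0.0376] y [-0.1416 -0.1399 -0.1277] z [0.237 0.249]
tip 86 x [-0.0192  0.015   0.0198] y [-0.1496  0.0033  0.0195] z [0.198 0.219]
```

View pics/fscene.png

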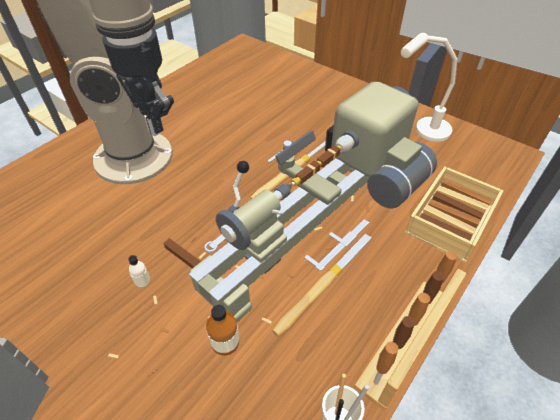

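The ball swung the full 112 mm to a height of 227 mm, the tailstock has not moved from home, and the loose items are where they were. Ball is at (242,167), and the centre is in the mandrel at (283,190).

```bash
python3 -c "
from bench import hand_in
print(hand_in())"
```

```text
the job is handed in; nothing more can be done
None
```

I freed the lever, pushed the tailstock home into the mandrel by its handwheel and locked it again with the lever on its headstock-side stop. The job was handed in at about 18 s with the arm clear; while freeing the lever, the unclamped tailstock first slid back about 14 mm.

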